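Witness a dish transfer: point, point, confirm

TASK

The green-lidded dish is to go into the green-framed incubator chamber; do the witness check for it. Point with the fingertips at the middle of the green dish from about 2 cm straight above, holding still there for a good two seconds, then point at the middle of the green chamber's window in the same way, then press the white button on the console right down and let it go. Touch nothing but the console, leave every dish where it stands, and travel well above (10 cm or more) the other dishes and chambers so that you never point at a wrong one.

Things in the scene. Friction and masses are not known exactly. Their poses are not given: they have to be found in the camera images.
- dish_green: loose round culture dish, clear base 51 mm across with a green lid 55 mm across (a thin white disc 38 mm across in the middle of the lid); 18 mm high in all, 30 g. Origin: centre of its underside; z up. It stands on the heated plate, so the lid's top face is 43 mm above the table
- dish_blue: loose round culture dish, clear base 51 mm across with a blue lid 55 mm across (a thin white disc 38 mm across in the middle of the lid); 18 mm high in all, 30 g. Origin: centre of its underside; z up. It stands on the heated plate, so the lid's top face is 43 mm above the table
- dish_red: loose round culture dish, clear base 51 mm across with a red lid 55 mm across (a thin white disc 38 mm across in the middle of the lid); 18 mm high in all, 30 g. Origin: centre of its underside; z up. It stands on the heated plate, so the lid's top face is 43 mm above the table
- dish_yellow: loose round culture dish, clear base 51 mm across with a yellow lid 55 mm across (a thin white disc 38 mm across in the middle of the lid); 18 mm high in all, 30 g. Origin: centre of its underside; z up. It stands on the heated plate, so the lid's top face is 43 mm above the table
- chamber_green: fixed incubator chamber lid: square white window 82 mm in a green frame 14 mm wide, 110 mm by 110 mm outside, 8 mm thick; along its edge toward -x runs a green finger lip 10 mm by 50 mm whose top is 14 mm above the origin. Origin: centre of its underside, on the incubator's top, 140 mm above the table, so the window's top face is 148 mm above the table; the middle of the window is straight above the origin; x and y along its edges
- chamber_blue: fixed incubator chamber lid: square white window 82 mm in a blue frame 14 mm wide, 110 mm by 110 mm outside, 8 mm thick; along its edge toward -x runs a blue finger lip 10 mm by 50 mm whose top is 14 mm above the origin. Origin: centre of its underside, on the incubator's top, 140 mm above the table, so the window's top face is 148 mm above the table; the middle of the window is straight above the origin; x and y along its edges
- chamber_red: fixed incubator chamber lid: square white window 82 mm in a red frame 14 mm wide, 110 mm by 110 mm outside, 8 mm thick; along its edge toward -x runs a red finger lip 10 mm by 50 mm whose top is 14 mm above the origin. Origin: centre of its underside, on the incubator's top, 140 mm above the table, so the window's top face is 148 mm above the table; the middle of the window is straight above the origin; x and y along its edges
- chamber_yellow: fixed incubator chamber lid: square white window 82 mm in a yellow frame 14 mm wide, 110 mm by 110 mm outside, 8 mm thick; along its edge toward -x runs a yellow finger lip 10 mm by 50 mm whose top is 14 mm above the origin. Origin: centre of its underside, on the incubator's top, 140 mm above the table, so the window's top face is 148 mm above the table; the middle of the window is straight above the origin; x and y along its edges
- confirm (a joint): round white push button 36 mm across on the console: 0 m when up, 0.006 m when fully down, pressed straight down; sprung, fully down takes about 5 N and it comes back by itself
- confirm_top (a point): centre of the button's top face when it is up (67 mm above the table, 10 mm above the 52 mm wide black collar round it); moves down with the button
- console: grey fixed witness console, 110 mm (x) by 100 mm (y) by 45 mm high, with a small dark display and the white button. Origin: centre of its underside; the button lies 22 mm from it toward -x
- incubator: white fixed bench incubator, 320 mm (x) by 300 mm (y), 140 mm high, with the four chamber lids two by two on its top, their centres 130 mm apart. Origin: centre of its underside
- warm_plate: fixed aluminium heated plate with a dark top, 240 mm by 240 mm, 25 mm high; the four dishes stand on it two by two, some 110 mm apart. Origin: centre of its underside
- jar: small loose specimen jar with a white cap, 48 mm across, 65 mm high, a bystander. Origin: centre of its underside
- marker: loose grey marker pen with a black cap, 138 mm long, 15 mm thick, lying on the table, a bystander. Origin: middle of its length, on the table side; x along it
- timer: loose white lab timer, 70 mm by 65 mm by 18 mm, a bystander. Origin: centre of its underside
Things that resemble listed ones, but are neither listed nor needed, are in the scene too. What is shaped like the console but orange or red is not meant.

How it is judged:
On the way, in this order (a step that is already met when the one before it is completed fails the run):
1. point at the green dish from just above its middle for two seconds (horizontal distance between the grasp point and dish_green below 0.025 m and z of the grasp point in the frame of dish_green between 0.018 and 0.098 m), for 1.8 s.
2. then point at the middle of the green chamber's window from just above for two seconds (horizontal distance between the grasp point and chamber_green below 0.03 m and z of the grasp point in the frame of chamber_green between 0.008 and 0.088 m), for 1.8 s.
3. then press the white button right down (value of joint confirm above 0.0045 m), for 0.04 s.
At the end, for the whole second after the job is handed in: Green dish (within 25 mm of its middle), then green window (30 mm) pointed at 1.8 s each, grasp point at most 80 mm above; then the button pressed 4.5 mm or more. At the end it is up (under 2 mm), the dishes rest on the heated plate, and no dish or bystander has moved over 6 mm (value of joint confirm below 0.002 m and distance of each of dish_green, dish_blue, dish_red, dish_yellow, jar, marker, timer from where it was at the start of the episode below 0.006 m and z of each of dish_green, dish_blue, dish_red, dish_yellow in the frame of warm_plate below 0.029 m and linear speed of each of dish_green, dish_blue, dish_red, dish_yellow below 0.02 m/s); the robot touches nothing.
It fails at once if a dish, chamber, the incubator, the heated plate or a bystander is touched by the fingers or arm ((contact force between the fingers and dish_green above 0.3 N or contact force between the fingers and dish_blue above 0.3 N or contact force between the fingers and dish_red above 0.3 N or contact force between the fingers and dish_yellow above 0.3 N or contact force between the fingers and chamber_green above 0.3 N or contact force between the fingers and chamber_blue above 0.3 N or contact force between the fingers and chamber_red above 0.3 N or contact force between the fingers and chamber_yellow above 0.3 N or contact force between the fingers and incubator above 0.3 N or contact force between the fingers and warm_plate above 0.3 N or contact force between the fingers and jar above 0.3 N or contact force between the fingers and marker above 0.3 N or contact force between the fingers and timer above 0.3 N) or (contact force between the arm and dish_green above 0.3 N or contact force between the arm and dish_blue above 0.3 N or contact force between the arm and dish_red above 0.3 N or contact force between the arm and dish_yellow above 0.3 N or contact force between the arm and chamber_green above 0.3 N or contact force between the arm and chamber_blue above 0.3 N or contact force between the arm and chamber_red above 0.3 N or contact force between the arm and chamber_yellow above 0.3 N or contact force between the arm and incubator above 0.3 N or contact force between the arm and warm_plate above 0.3 N or contact force between the arm and jar above 0.3 N or contact force between the arm and marker above 0.3 N or contact force between the arm and timer above 0.3 N)).
It fails at once if a dish or loose bystander is lifted, carried or pushed out of its place by more than 6 mm (distance of any of dish_green, dish_blue, dish_red, dish_yellow, jar, marker, timer from where it was at the start of the episode above 0.006 m).
It fails at once if a wrong dish or chamber is pointed at (grasp point within 20 mm of its middle seen from above, and less than 60 mm above it) ((horizontal distance between the grasp point and dish_blue below 0.02 m and z of the grasp point in the frame of dish_blue between 0.018 and 0.078 m) or (horizontal distance between the grasp point and dish_red below 0.02 m and z of the grasp point in the frame of dish_red between 0.018 and 0.078 m) or (horizontal distance between the grasp point and dish_yellow below 0.02 m and z of the grasp point in the frame of dish_yellow between 0.018 and 0.078 m) or (horizontal distance between the grasp point and chamber_blue below 0.02 m and z of the grasp point in the frame of chamber_blue between 0.008 and 0.068 m) or (horizontal distance between the grasp point and chamber_red below 0.02 m and z of the grasp point in the frame of chamber_red between 0.008 and 0.068 m) or (horizontal distance between the grasp point and chamber_yellow below 0.02 m and z of the grasp point in the frame of chamber_yellow between 0.008 and 0.068 m)).
It also fails if it takes over 72 s, if anything falls off the work surface, if the arm or the gripper's body presses on something with over 40 N, if the wrist force passes 120 N, or if a joint passes its speed limit or range.

ROBOT

A 6-joint arm with a two-finger parallel gripper is mounted at the origin on the work surface. World frame = base frame: x ahead of the robot, y to its left, z up, the work surface at z = 0. Lengths are in m, angles in rad, forces in N, time in s.
With the tool pointing down it reaches from about 0.4 to 0.925 m from the base axis. Payload 12.5 kg.
Tool frame: the origin (TCP) lies at the very end of the fingers, on their centre line; the grasp point (between the pads) lies 19 mm behind it; z points along the fingers, y is the line along which they close (so a half turn about z gives the same grasp; the last joint's range is limited). The gripper opens to 95 mm and grips with 3 to 60 N. Pads are 20 mm wide; open, the fingers measure 119 mm over their backs; the gripper's body (75 mm by 180 mm) begins 59 mm behind the grasp point.
Start: joints at [1.226, 0.491, 1.559, -0, 1.092, -0.106], TCP at [0.148, 0.607, 0.193] pointing down, gripper open.
Joint ranges: [-3.1, 3.1], [-0.84, 2.19], [0.05, 2.79], [-1.13, 4.28], [0.06, 2.93], [-2.69, 2.69]. Speed limits (rad/s): [2.22, 2.22, 2.79, 3.14, 3.14, 3.14].

INTERFACE

Orientations are given as a rotation vector (axis times angle).
In Python, from bench import arm gives the robot as it stands.
- The arm moves only by the tool play_rows, never from a script. Its argument "moves" is one flat list of numbers, 5 for each row, row after row: the shift along the tool's x, y, z in cm, then the turn about the tool's z in degrees, then the opening, from 0 (shut) to 1 (fully open). In form: [x, y, z, spin, grip, x, y, z, spin, grip, ...]. A call has 1 to 5 rows; each row is the pose to reach, as a shift and turn from the pose commanded when the call began, along the tool's axes at that moment; what a row does not reach only later rows make up. A row lasts 1/8 s, in which the tool goes at most 62.5 mm and 10.7 degrees, less where a joint would pass 70% of its speed; a pose out of reach is approached as far as the arm can. A call with a gripper value outside its range is refused whole. The fingers move at their own pace and stop on an object; "newtons" is the grip in N (left out, the last holds). Time passes only in rows, so rows that repeat a pose let the fingers close. It gives the time, the measured TCP pose, the force, the opening and the grip force at its end, in the units of the state.
- arm.read_state(): the state, without advancing time (a new reading comes with each control period).
- arm.camera(name): name is "scene" or "top" or "wrist"; returns a dict with "image" (420x560x3 uint8, blue, green, red), "K" (3x3 intrinsics, pixels), "T" (4x4, takes a point from camera to world coordinates). Camera axes: x right, y down, z forward; pixel columns grow to the right and rows downward; lengths in m; the calibration is good to about 2 mm. A picture is of the moment at which its call begins. There is no depth.
- arm.finish_job(): hands the job in; it is judged then, once.
The state is a dict: "clock": time; "q": joint angles; "qd": joint speeds; "joint_torque": joint torques, N m; "position": TCP position; "ee_rot": TCP orientation; "ft_force": force on the tool from outside, world axes, zero at the start; "moment": the same for the moment, N m; "width": finger opening in m; "gripper_force": force on a finger pad.
Only numpy, scipy, OpenCV 4.12 (cv2) and the standard library are available. Lean on these libraries where they do the work, as an engineer would, in place of code of your own. Each camera call takes 0.05 s, during which the arm holds its last target. There are 200 camera calls.

## Working session

There is one attempt and no reset: what is moved stays moved. The work goes in short steps, Python scripts to look and compute and a tool call to move; the robot and the scene stay as the last step left them, time stands still between calls to the robot, and variables do not carry over. Pictures are saved under pics/ and viewed, at most 10 in all, crops included, and the job is handed in when it is done.

Besides the shell and the picture viewer there is one more tool, called after "Request:" as name(argument=value, ...), one argument or row to a line, values as JSON. play_rows: Moves the arm, as the interface text tells. Its arguments: {"type":"object","properties":{"moves":{"type":"array","items":{"type":"number"}},"newtons":{"type":"number"}},"required":["moves"]}

```bash
mkdir -p pics
cat > h.py <<'E'
import numpy as np, cv2
from bench import arm
def ray(c,u,v,z):
    d=c["T"][:3,:3]@np.linalg.inv(c["K"])@np.array([u,v,1.]); o=c["T"][:3,3]
    return (o+d*(z-o[2])/d[2]).round(4)
E
python3 - <<'E'
from h import *
for n in("top","scene"):
    c=arm.camera(n); cv2.imwrite(f"pics/{n}0.png",c["image"]); np.savez(f"{n}0.npz",**c); print(n,c["T"].round(3).tolist(),c["K"].round(1).tolist())
print(arm.read_state())
E
```

```text
top [[0.012, -0.988, 0.152, 0.343], [-1.0, -0.009, 0.023, -0.007], [-0.022, -0.152, -0.988, 1.075], [0.0, 0.0, 0.0, 1.0]] [[379.3, 0.0, 280.5], [0.0, 379.3, 208.8], [0.0, 0.0, 1.0]]
scene [[0.494, 0.485, -0.721, 1.359], [0.869, -0.275, 0.411, -0.5], [0.001, -0.83, -0.557, 0.773], [0.0, 0.0, 0.0, 1.0]] [[461.5, 0.0, 279.1], [0.0, 461.5, 210.0], [0.0, 0.0, 1.0]]
{'clock': 0.1, 'q': array([ 1.22639521e+00,  4.91492940e-01,  1.55937803e+00,  1.30430589e-05,
        1.09170227e+00, -1.05597557e-01]), 'qd': array([ 0.0011584 , -0.00040494, -0.00234747,  0.00011736,  0.00182398,
       -0.00073724]), 'joint_torque': array([ 2.40666333e-03, -6.13619900e+01, -2.58604950e+01,  6.93901652e-02,
        4.70307958e-02, -9.12622340e-05]), 'position': array([0.14773228, 0.60705115, 0.19222774]), 'ee_rot': array([-3.74203022e-01, -3.11899484e+00,  1.49730897e-03]), 'ft_force': array([0.17637913, 0.76101943, 0.03665932]), 'moment': array([-0.06789465,  0.00063527,  0.01850183]), 'gripper_force': 0.0, 'width': 0.09487406679738282}
```

View pics/top0.png

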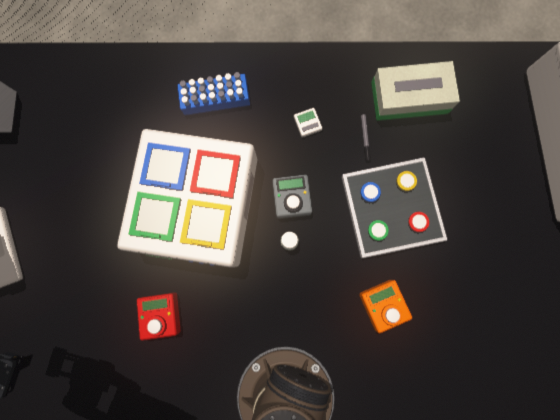

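View pics/scene0.png

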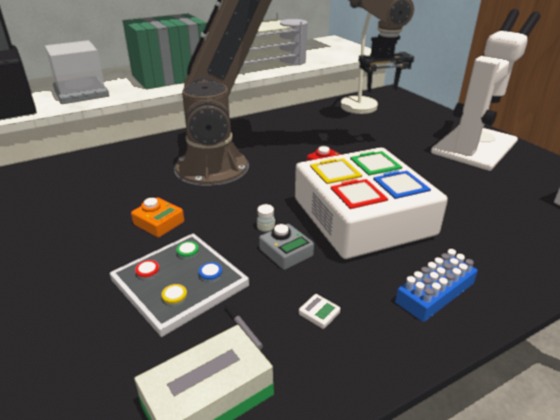

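The top view shows the green dish at about (378,230) and the green chamber at (155,216). The grey console is at (292,196) with its button at (293,202), and the jar stands beside it at (289,240). The red console at (157,317) and the orange one at (386,306) are decoys: the task asks for the grey one. Next I'll measure positions and make one enlarged crop to confirm.

Run:
```python
from h import *
def cen(m,box):
    k=np.zeros_like(m);x0,y0,x1,y1=box;k[y0:y1,x0:x1]=m[y0:y1,x0:x1]
    cs,_=cv2.findContours(k,cv2.RETR_EXTERNAL,cv2.CHAIN_APPROX_NONE)
    c=max(cs,key=cv2.contourArea); return c
B={"top":{"dish":(360,212,398,248),"ch":(125,188,185,245),"btn":(283,192,303,211)},
   "scene":{"dish":(172,236,205,262),"ch":(346,145,405,178),"btn":(272,222,292,240)}}
for n in B:
    c=dict(np.load(f"{n}0.npz")); im=c["image"]; hsv=cv2.cvtColor(im,cv2.COLOR_BGR2HSV)
    g=cv2.inRange(hsv,(45,110,60),(85,255,255)); w=cv2.inRange(hsv,(0,0,140),(180,70,255))
    for k,z,m in(("dish",.041,g),("ch",.148,g),("btn",.067,w)):
        ct=cen(m,B[n][k])
        if k=="ch": p=np.mean(cv2.boxPoints(cv2.minAreaRect(ct)),0)
        else: p=np.array(cv2.fitEllipse(ct)[0])
        print(n,k,p.round(1),cv2.contourArea(ct),cv2.boundingRect(ct),ray(c,*p,z))
c=dict(np.load("top0.npz"))
for k,u,v,z in(("jar",289,240,.065),("blue",371,192,.043),("yel",407,181,.043),("red",419,222,.043),("cy",206,224,.148),("cr",215,174,.148),("cb",165,167,.148),("timer",308,122,.018)): print(k,ray(c,u,v,z))
im=c["image"]
cr=lambda x,y,w:cv2.resize(im[y-w:y+w,x-w:x+w],(260,390//390*260),interpolation=cv2.INTER_CUBIC)
cv2.imwrite("pics/crop.png",np.hstack([cr(378,230,35),cr(158,216,45),cr(292,205,45)]))
```

```text
top dish [377.9 229.8] 293.0 (368, 220, 21, 21) [ 0.446  -0.2484  0.041 ]
top ch [145.6 214.6] 221.0 (129, 193, 34, 45) [0.4677 0.3499 0.148 ]
top btn [292.7 201.4] 123.0 (287, 195, 13, 14) [ 0.5181 -0.0161  0.067 ]
scene dish [187.1 248.1] 77.5 (176, 241, 23, 16) [ 0.4476 -0.249   0.041 ]
scene ch [375.5 162. ] 644.5 (351, 152, 50, 23) [0.472  0.3241 0.148 ]
scene btn [281.2 228.3] 121.0 (272, 222, 20, 13) [ 0.5222 -0.017   0.067 ]
jar [ 0.4142 -0.007   0.065 ]
blue [ 0.5503 -0.2318  0.043 ]
yel [ 0.5821 -0.3316  0.043 ]
red [ 0.4683 -0.3596  0.043 ]
cy [0.4456 0.1981 0.148 ]
cr [0.5724 0.1807 0.148 ]
cb [0.5897 0.3085 0.148 ]
timer [ 0.7621 -0.0594  0.018 ]
```

View pics/crop.png

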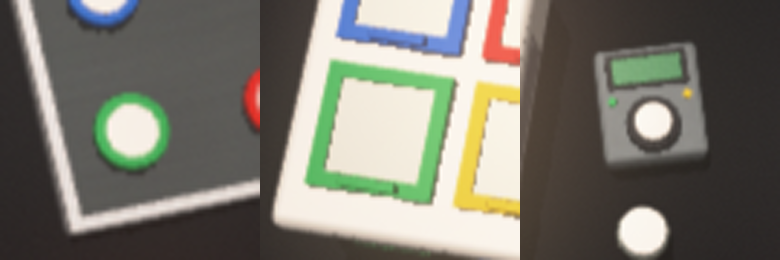

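The crop confirms the green-lidded dish, the green-framed chamber with its lip toward the robot, and the grey console with its white button. In world coordinates the dish is at (0.447,-0.249), the chamber at (0.466,0.326) and the button at (0.520,-0.0165). I'll go up first and shut the fingers.

Request:
play_rows(
  moves=[0,0,-6,0,0,0,0,-11,0,0,0,0,-11,0,0,-6,-2,-11,0,0,-11,-5,-11,0,0],
)

```text
clock: 0.72
position: [0.2437, 0.5317, 0.3011]
ee_rot: [-0.372, -3.119, 0.003]
ft_force: [0.4, 0.9, -0.1]
width: 0.0506
gripper_force: 0.0
```

Request:
play_rows(
  moves=[-5,-2.5,0,0,0,-10,-5,0,0,0,-15,-8,0,0,0,-18,-13,0,0,0,-19,-19,0,0,0],
)

```text
clock: 1.35
position: [0.3832, 0.3011, 0.301]
ee_rot: [-0.375, -3.117, 0.002]
ft_force: [0.1, 0.4, -0.3]
width: 0.0021
gripper_force: 0.0
```

```bash
cat >> h.py <<'E'
from scipy.spatial.transform import Rotation
def go(*p):
    s=arm.read_state(); R=Rotation.from_rotvec(s["ee_rot"]).as_matrix()
    print("t",round(s["clock"],2),"pos",s["position"].round(4),"rot",s["ee_rot"].round(3),"w",round(s["width"],3),"q",s["q"].round(2),"F",s["ft_force"].round(1))
    print("tool cm",(100*R.T@(np.array(p)-s["position"])).round(2))
E
python3 -c "
from h import *
go(.447,-.249,.30)"
```

```text
t 1.35 pos [0.3832 0.3011 0.301 ] rot [-3.750e-01 -3.117e+00  2.000e-03] w 0.002 q [ 0.53  0.19  1.72 -0.    1.23 -0.8 ] F [ 0.1  0.4 -0.3]
tool cm [-19.26 -51.92   0.16]
```

Request:
play_rows(
  moves=[-4,-4,0,0,0,-7,-9,0,0,0,-10,-14,0,0,0,-13,-19,0,0,0,-16,-24,0,0,0],
)

```text
clock: 1.98
position: [0.4811, 0.0302, 0.3017]
ee_rot: [-0.374, -3.118, -0.0]
ft_force: [1.8, 0.6, 0.8]
width: 0.0004
gripper_force: 0.0
```

Request:
play_rows(
  moves=[0,-6,0,0,0,0,-12,0,0,0,-1,-18,0,0,0,-2,-23,0,0,0,-3,-27,0,0,0],
)

```text
clock: 2.6
position: [0.4457, -0.2392, 0.3015]
ee_rot: [-0.376, -3.117, -0.001]
ft_force: [0.1, 1.5, 0.7]
width: 0.0003
gripper_force: 0.0
```

Request:
play_rows(
  moves=[0,0,0,0,0,0,0,0,0,0],
)

```text
clock: 2.85
position: [0.4461, -0.2367, 0.3018]
ee_rot: [-0.375, -3.118, -0.002]
ft_force: [-0.6, 0.7, 0.2]
width: 0.0003
gripper_force: 0.0
```

Run:
```python
from h import *
go(.447,-.249,.066)
c=arm.camera("wrist"); cv2.imwrite("pics/w1.png",c["image"]); np.savez("w1.npz",**c)
```

```text
t 2.85 pos [ 0.4461 -0.2367  0.3018] rot [-3.750e-01 -3.118e+00 -2.000e-03] w 0.0 q [-0.62  0.22  1.68  0.    1.24 -1.95] F [-0.6  0.7  0.2]
tool cm [-0.41 -1.19 23.58]
```

View pics/w1.png

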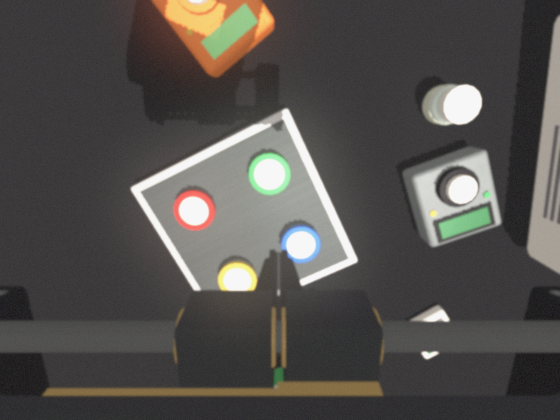

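The wrist view shows the green dish at (269,174) and the grey console's button at (461,188). I'll check their rays.

Run:
```python
from h import *
c=dict(np.load("w1.npz")); print(ray(c,269,174,.043),ray(c,461.5,188,.067))
```

```text
[ 0.447  -0.2486  0.043 ] [ 0.5167 -0.0179  0.067 ]
```

Request:
play_rows(
  moves=[-0.4,-1.2,5,0,0,-0.4,-1.2,10,0,0,-0.4,-1.2,15,0,0,-0.4,-1.2,18,0,0,-0.4,-1.2,18,0,0],
)

```text
clock: 3.52
position: [0.447, -0.2483, 0.1213]
ee_rot: [-0.372, -3.116, -0.003]
ft_force: [-0.4, -0.6, 0.8]
width: 0.0006
gripper_force: 0.0
```

Request:
play_rows(
  moves=[0,0,3,0,0,0,0,5,0,0,0,0,5.5,0,0,0,0,5.5,0,0,0,0,5.5,0,0],
)

```text
clock: 4.15
position: [0.4481, -0.2501, 0.0688]
ee_rot: [0.374, 3.118, -0.001]
ft_force: [-0.0, -0.3, -0.7]
width: 0.0006
gripper_force: 0.0
```

Request:
play_rows(
  moves=[0,0,0,0,0,0,0,0,0,0,0,0,0,0,0,0,0,0,0,0,0,0,0,0,0],
)

```text
clock: 4.78
position: [0.4476, -0.2499, 0.0677]
ee_rot: [-0.374, -3.119, -0.0]
ft_force: [0.6, 0.6, 0.5]
width: 0.0005
gripper_force: 0.0
```

Request:
play_rows(
  moves=[0,0,0,0,0,0,0,0,0,0,0,0,0,0,0,0,0,0,0,0,0,0,0,0,0],
)

```text
clock: 5.4
position: [0.4476, -0.2499, 0.0677]
ee_rot: [-0.374, -3.119, -0.0]
ft_force: [-1.1, -0.9, -0.3]
width: 0.0005
gripper_force: 0.0
```

Request:
play_rows(
  moves=[0,0,0,0,0,0,0,0,0,0,0,0,0,0,0,0,0,0,0,0,0,0,0,0,0],
)

```text
clock: 6.02
position: [0.4476, -0.2499, 0.0677]
ee_rot: [-0.374, -3.119, -0.0]
ft_force: [-0.2, 0.4, 0.6]
width: 0.0003
gripper_force: 0.0
```

Request:
play_rows(
  moves=[0,0,0,0,0,0,0,0,0,0,0,0,0,0,0,0,0,0,0,0,0,0,0,0,0],
)

```text
clock: 6.65
position: [0.4476, -0.2499, 0.0677]
ee_rot: [0.374, 3.119, 0.0]
ft_force: [0.6, 0.2, 0.6]
width: 0.0006
gripper_force: 0.0
```

Request:
play_rows(
  moves=[0,0,-5,0,0,0,0,-11,0,0,0,0,-17,0,0,0,0,-23,0,0,0,0,-23.5,0,0],
)

```text
clock: 7.28
position: [0.4485, -0.2506, 0.3067]
ee_rot: [0.373, 3.113, -0.005]
ft_force: [-0.3, -0.6, -1.0]
width: 0.0006
gripper_force: 0.0
```

```bash
python3 -c "
from h import *
go(.466,.326,.30)"
```

```text
t 7.28 pos [ 0.4485 -0.2506  0.3067] rot [ 0.373  3.113 -0.005] w 0.001 q [-0.64  0.22  1.66  0.    1.25 -1.97] F [-0.3 -0.6 -1. ]
tool cm [11.93 56.44  0.44]
```

Request:
play_rows(
  moves=[1,5.8,0,0,0,2,11.6,0,0,0,3.5,17.4,0,0,0,4.7,23.2,0,0,0,6,29,0,0,0],
)

```text
clock: 7.9
position: [0.4573, 0.0479, 0.3018]
ee_rot: [-0.374, -3.118, -0.0]
ft_force: [1.1, 0.2, -0.9]
width: 0.0004
gripper_force: 0.0
```

Request:
play_rows(
  moves=[1,5.8,0,0,0,2,11.6,0,0,0,3.5,17.4,0,0,0,4.7,23.2,0,0,0,5,24,0,0,0],
)

```text
clock: 8.52
position: [0.4653, 0.2938, 0.301]
ee_rot: [-0.369, -3.118, 0.001]
ft_force: [0.3, -0.4, 0.3]
width: 0.0004
gripper_force: 0.0
```

Request:
play_rows(
  moves=[0,0,0,0,0,0,0,0,0,0],
)

```text
clock: 8.78
position: [0.4661, 0.2898, 0.3025]
ee_rot: [-0.376, -3.119, 0.001]
ft_force: [-0.9, 0.2, -0.5]
width: 0.0004
gripper_force: 0.0
```

Run:
```python
from h import *
go(.466,.326,.17)
c=arm.camera("wrist"); cv2.imwrite("pics/w2.png",c["image"]); np.savez("w2.npz",**c)
```

```text
t 8.78 pos [0.4661 0.2898 0.3025] rot [-3.760e-01 -3.119e+00  1.000e-03] w 0.0 q [ 0.44  0.29  1.59 -0.    1.27 -0.89] F [-0.9  0.2 -0.5]
tool cm [ 0.87  3.52 13.25]
```

View pics/w2.png

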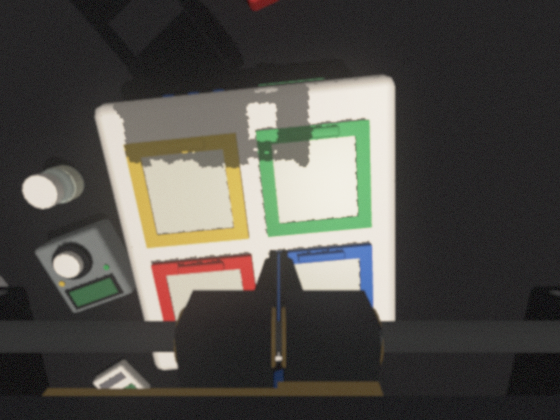

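The wrist view shows the green frame's corners at about (257,131), (369,120), (371,227) and (268,236). The middle is near (316,179).

Run:
```python
from h import *
c=dict(np.load("w2.npz")); print(ray(c,316,179,.148)); print(ray(c,67.5,265,.067))
```

```text
[0.4642 0.3296 0.148 ]
[ 0.5183 -0.0127  0.067 ]
```

Request:
play_rows(
  moves=[0.9,3.5,0,0,0,0.9,3.5,4,0,0,0.9,3.5,6,0,0,0.9,3.5,6,0,0],
)

```text
clock: 9.32
position: [0.4654, 0.326, 0.2419]
ee_rot: [-0.376, -3.117, 0.002]
ft_force: [-0.0, -0.0, 0.2]
width: 0.0005
gripper_force: 0.0
```

Request:
play_rows(
  moves=[0,0.2,3,0,0,0,0.2,5.5,0,0,0,0.2,7.2,0,0,0,0.2,7.2,0,0,0,0.2,7.2,0,0],
)

```text
clock: 9.95
position: [0.4668, 0.3291, 0.1722]
ee_rot: [0.375, 3.118, 0.002]
ft_force: [-0.3, 0.2, 0.8]
width: 0.0002
gripper_force: 0.0
```

Request:
play_rows(
  moves=[0,0,0,0,0,0,0,0,0,0,0,0,0,0,0,0,0,0,0,0,0,0,0,0,0],
)

```text
clock: 10.58
position: [0.4661, 0.3291, 0.1707]
ee_rot: [0.374, 3.119, 0.0]
ft_force: [0.2, 0.8, -0.3]
width: 0.0003
gripper_force: 0.0
```

Request:
play_rows(
  moves=[0,0,0,0,0,0,0,0,0,0,0,0,0,0,0,0,0,0,0,0,0,0,0,0,0],
)

```text
clock: 11.2
position: [0.4661, 0.3292, 0.1708]
ee_rot: [0.374, 3.119, 0.0]
ft_force: [-0.8, -0.3, -0.4]
width: 0.0003
gripper_force: 0.0
```

Request:
play_rows(
  moves=[0,0,0,0,0,0,0,0,0,0,0,0,0,0,0,0,0,0,0,0,0,0,0,0,0],
)

```text
clock: 11.82
position: [0.4661, 0.3291, 0.1707]
ee_rot: [0.374, 3.119, 0.0]
ft_force: [-0.8, 0.1, -0.8]
width: 0.0006
gripper_force: 0.0
```

Request:
play_rows(
  moves=[0,0,0,0,0,0,0,0,0,0,0,0,0,0,0,0,0,0,0,0,0,0,0,0,0],
)

```text
clock: 12.45
position: [0.4661, 0.3291, 0.1708]
ee_rot: [0.374, 3.119, 0.0]
ft_force: [0.5, -0.2, 0.4]
width: 0.0009
gripper_force: 0.0
```

Request:
play_rows(
  moves=[0,0,-5,0,0,0,0,-10,0,0,0,0,-13,0,0,0,0,-13,0,0,0,0,-13,0,0],
)

```text
clock: 13.08
position: [0.4657, 0.3289, 0.2998]
ee_rot: [-0.374, -3.118, 0.001]
ft_force: [-0.0, -0.3, 0.4]
width: 0.0007
gripper_force: 0.0
```

```bash
python3 -c "
from h import *
go(.519,-.016,.30)"
```

```text
t 13.07 pos [0.4657 0.3289 0.2998] rot [-3.740e-01 -3.118e+00  1.000e-03] w 0.001 q [ 0.5   0.32  1.54  0.    1.28 -0.83] F [-0.  -0.3  0.4]
tool cm [-1.334e+01 -3.225e+01 -1.000e-02]
```

Request:
play_rows(
  moves=[-2.2,-5.4,0,0,0,-4.4,-10.8,0,0,0,-6.6,-16.2,0,0,0,-8.8,-21.6,0,0,0,-11,-27,0,0,0],
)

```text
clock: 13.7
position: [0.5087, 0.0389, 0.2994]
ee_rot: [-0.374, -3.117, 0.0]
ft_force: [1.2, 0.9, 0.9]
width: 0.0005
gripper_force: 0.0
```

Request:
play_rows(
  moves=[-2.3,-5.2,0,0,0,-2.3,-5.2,0,0,0,-2.3,-5.2,5,0,0,-2.3,-5.2,10,0,0,-2.3,-5.2,10,0,0],
)

```text
clock: 14.32
position: [0.5172, -0.0142, 0.1977]
ee_rot: [-0.372, -3.112, -0.001]
ft_force: [0.2, 0.3, 1.5]
width: 0.0003
gripper_force: 0.0
```

Run:
```python
from h import *
go(.519,-.016,.067)
c=arm.camera("wrist"); cv2.imwrite("pics/w3.png",c["image"]); np.savez("w3.npz",**c)
```

```text
t 14.32 pos [ 0.5172 -0.0142  0.1977] rot [-3.720e-01 -3.112e+00 -1.000e-03] w 0.0 q [-0.16  0.34  1.81  0.    1.   -1.49] F [0.2 0.3 1.5]
tool cm [-0.32 -0.12 13.07]
```

View pics/w3.png

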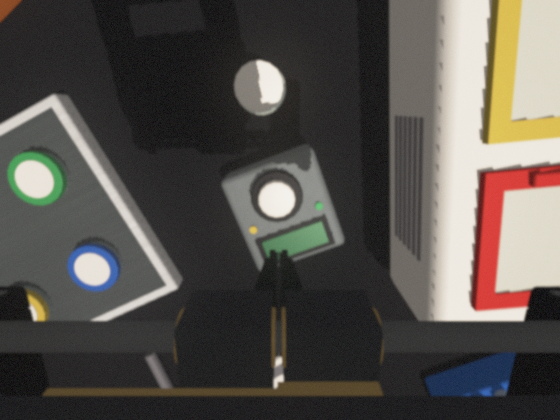

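The button is at (276,199) in the wrist view, on the grey console with its green display. Neither the jar nor the incubator is in the way.

Run:
```python
from h import *
c=dict(np.load("w3.npz")); print(ray(c,276,199,.067))
```

```text
[ 0.5188 -0.0165  0.067 ]
```

Request:
play_rows(
  moves=[-0.2,-0.2,4,0,0,-0.2,-0.2,8,0,0,-0.2,-0.2,11,0,0,-0.2,-0.2,11,0,0,-0.2,-0.2,11,0,0],
)

```text
clock: 15.0
position: [0.5218, -0.0176, 0.0927]
ee_rot: [0.373, 3.117, 0.0]
ft_force: [0.2, -0.2, -0.5]
width: 0.0001
gripper_force: 0.0
```

Request:
play_rows(
  moves=[0.3,0.1,1.5,0,0,0.3,0.1,2.5,0,0,0.3,0.1,2.8,0,0,0.3,0.1,3.0,0,0,0.3,0.1,3.1,0,0],
)

```text
clock: 15.62
position: [0.5181, -0.016, 0.06]
ee_rot: [0.374, 3.119, 0.0]
ft_force: [-0.1, -0.1, 0.3]
width: 0.0003
gripper_force: 0.0
```

Request:
play_rows(
  moves=[0,0,0.1,0,0,0,0,0.1,0,0],
)

```text
clock: 15.88
position: [0.5179, -0.0159, 0.0587]
ee_rot: [0.374, 3.119, 0.0]
ft_force: [0.0, 0.4, 0.1]
width: 0.0004
gripper_force: 0.0
```

There's no contact force at z = 0.0587, so I'll look before going lower.

Run:
```python
from h import *
c=arm.camera("scene"); im=c["image"]; a=cv2.resize(im[180:280,220:340],(480,400),interpolation=cv2.INTER_CUBIC)
d=arm.camera("top"); b=cv2.resize(d["image"][150:250,255:330],(300,400),interpolation=cv2.INTER_CUBIC)
cv2.imwrite("pics/press.png",np.hstack([a,b])); go(.519,-.016,.06)
```

```text
t 15.97 pos [ 0.5179 -0.0159  0.0588] rot [0.374 3.119 0.   ] w 0.0 q [-0.16  0.53  1.95  0.    0.66 -1.49] F [0.7 0.3 0.3]
tool cm [-0.1   0.02 -0.12]
```

View pics/press.png

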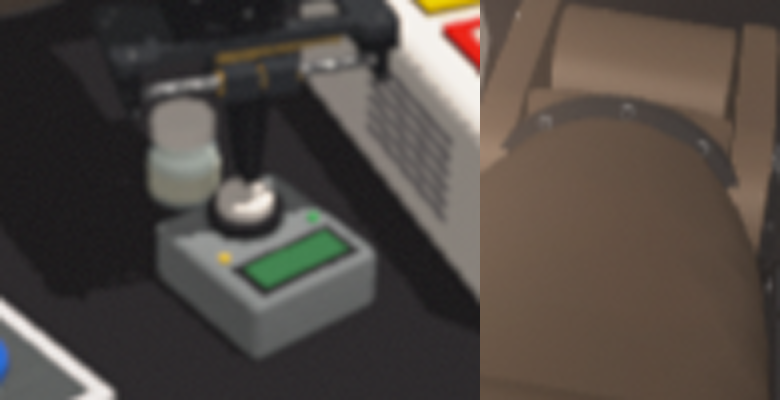

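The tip sits over the button, slightly toward the back, and isn't pressing yet. I'll keep going down gently.

Request:
play_rows(
  moves=[-0.1,0,0.1,0,0,-0.1,0,0.2,0,0,-0.1,0,0.2,0,0],
)

```text
clock: 16.35
position: [0.5188, -0.0162, 0.0566]
ee_rot: [-0.374, -3.119, -0.0]
ft_force: [-0.1, 0.4, 0.7]
width: 0.0006
gripper_force: 0.0
```

Request:
play_rows(
  moves=[0,0,0.1,0,0,0,0,0.2,0,0,0,0,0.2,0,0],
)

```text
clock: 16.73
position: [0.5188, -0.0161, 0.0546]
ee_rot: [-0.374, -3.119, -0.0]
ft_force: [0.3, -0.6, -0.5]
width: 0.0
gripper_force: 0.0
```

Run:
```python
from h import *
go(.519,-.016,.06)
c=arm.camera("scene")
Ti=np.linalg.inv(c["T"])
for n,p in(("tcp",arm.read_state()["position"]),("btn",[.519,-.0165,.067]),("btn down",[.519,-.0165,.061])):
    q=c["K"]@(Ti@np.r_[p,1])[:3]; print(n,(q[:2]/q[2]).round(1))
im=c["image"]; x=cv2.resize(im[205:250,255:315],(720,540),interpolation=cv2.INTER_CUBIC); cv2.imwrite("pics/press2.png",x)
```

```text
t 16.73 pos [ 0.5188 -0.0161  0.0546] rot [-0.374 -3.119 -0.   ] w 0.0 q [-0.16  0.54  1.95  0.    0.65 -1.49] F [ 0.3 -0.6 -0.5]
tool cm [-0.02  0.02 -0.54]
tcp [280.8 231.3]
btn [280.8 227.6]
btn down [280.7 229.4]
```

View pics/press2.png

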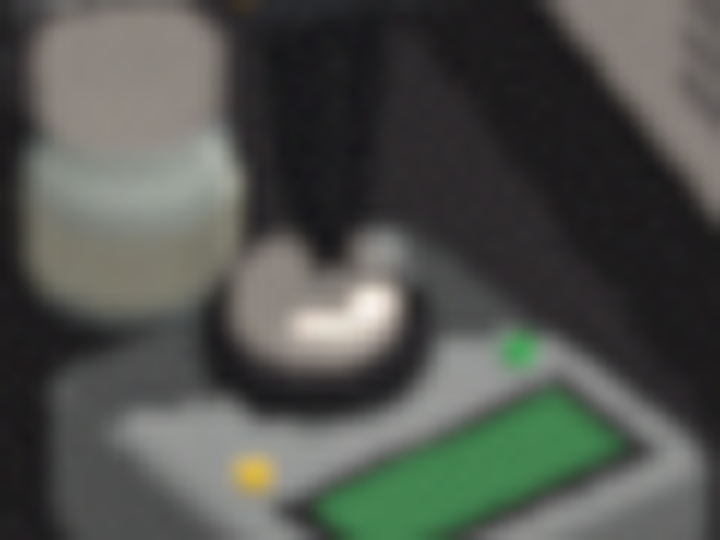

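The button is still up. The fingertip shows at about (282,227), roughly a centimetre higher than the pose implies, so I'll continue down in small steps until I feel force.

Request:
play_rows(
  moves=[0,0,0.15,0,0,0,0,0.3,0,0,0,0,0.3,0,0],
)

```text
clock: 17.15
position: [0.5188, -0.0162, 0.0516]
ee_rot: [-0.374, -3.119, -0.0]
ft_force: [0.0, -0.4, 0.1]
width: 0.0002
gripper_force: 0.0
```

Request:
play_rows(
  moves=[0,0,0.1,0,0,0,0,0.2,0,0,0,0,0.2,0,0],
)

```text
clock: 17.52
position: [0.5188, -0.0162, 0.0496]
ee_rot: [-0.374, -3.119, -0.0]
ft_force: [-0.2, 1.2, -0.6]
width: 0.0003
gripper_force: 0.0
```

Request:
play_rows(
  moves=[0,0,0.1,0,0,0,0,0.2,0,0,0,0,0.2,0,0],
)

```text
clock: 17.9
position: [0.5188, -0.0161, 0.0476]
ee_rot: [-0.374, -3.119, -0.0]
ft_force: [-0.3, 0.5, 0.7]
width: 0.0003
gripper_force: 0.0
```

Request:
play_rows(
  moves=[0,0,0.1,0,0,0,0,0.2,0,0,0,0,0.2,0,0],
)

```text
clock: 18.27
position: [0.5189, -0.0161, 0.0456]
ee_rot: [-0.374, -3.119, -0.0]
ft_force: [0.5, -0.3, 1.3]
width: 0.0002
gripper_force: 0.0
```

Run:
```python
from h import *
go(.519,-.016,.06)
c=arm.camera("scene"); w=arm.camera("wrist")
im=c["image"]; x=cv2.resize(im[205:250,255:300],(400,400),interpolation=cv2.INTER_CUBIC)
y=cv2.resize(w["image"][120:420,130:430],(400,400)); cv2.imwrite("pics/press3.png",np.hstack([x,y]))
Ti=np.linalg.inv(w["T"]); 
for p in([.5188,-.0162,.0456],[.519,-.0165,.067]): q=w["K"]@(Ti@np.r_[p,1])[:3]; print((q[:2]/q[2]).round(1))
```

```text
t 18.27 pos [ 0.5189 -0.0161  0.0456] rot [-0.374 -3.119 -0.   ] w 0.0 q [-0.16  0.55  1.96  0.    0.63 -1.49] F [ 0.5 -0.3  1.3]
tool cm [-0.01  0.02 -1.44]
[277.8 251.1]
[277.4 267.7]
```

View pics/press3.png

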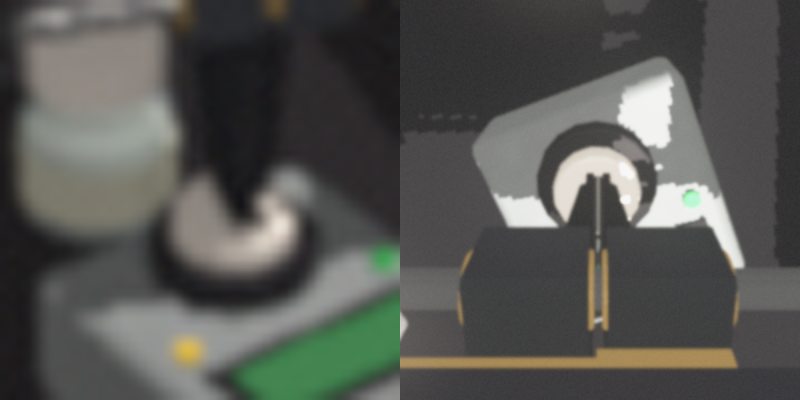

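The wrist and scene views both show the tip over the button's middle, and now nearly on it. The true height is roughly 1–2 cm above the reported one, which leaves both pointings inside their height bands. I'll continue down.

Request:
play_rows(
  moves=[0,0,0.1,0,0,0,0,0.2,0,0,0,0,0.2,0,0],
)

```text
clock: 18.75
position: [0.5189, -0.0162, 0.0437]
ee_rot: [0.374, 3.119, 0.0]
ft_force: [0.2, 0.0, 2.8]
width: 0.0002
gripper_force: 1.1
```

Request:
play_rows(
  moves=[0,0,0.1,0,0,0,0,0.2,0,0,0,0,0.2,0,0],
)

```text
clock: 19.12
position: [0.5189, -0.0162, 0.0417]
ee_rot: [0.374, 3.119, 0.0]
ft_force: [-0.4, 0.4, 3.4]
width: 0.0003
gripper_force: 1.7
```

Request:
play_rows(
  moves=[0,0,0.1,0,0,0,0,0.2,0,0,0,0,0.2,0,0],
)

```text
clock: 19.5
position: [0.519, -0.0162, 0.0397]
ee_rot: [0.374, 3.119, 0.0]
ft_force: [-0.1, -0.1, 4.4]
width: 0.0002
gripper_force: 2.3
```

Contact came at about 0.0455, and the spring force is building.

Request:
play_rows(
  moves=[0,0,0.1,0,0,0,0,0.1,0,0],
)

```text
clock: 19.75
position: [0.519, -0.0162, 0.0393]
ee_rot: [0.374, 3.119, 0.0]
ft_force: [-2.8, 0.6, 12.5]
width: 0.0
gripper_force: 6.0
```

The force jumped to 12.5 N, so the button is on its stop. Releasing it and going up.

Request:
play_rows(
  moves=[0,0,-1,0,0,0,0,-3,0,0,0,0,-8,0,0,0,0,-14,0,0,0,0,-20,0,0],
)

```text
clock: 20.38
position: [0.5183, -0.0161, 0.2406]
ee_rot: [-0.374, -3.118, -0.0]
ft_force: [0.5, -0.8, -0.6]
width: 0.0003
gripper_force: 0.0
```

Request:
play_rows(
  moves=[0,0,-3,0,0,0,0,-3,0,0,0,0,-3,0,0,0,0,-3,0,0],
)

```text
clock: 20.88
position: [0.5184, -0.0161, 0.2674]
ee_rot: [-0.374, -3.117, -0.0]
ft_force: [-0.1, -0.3, 0.3]
width: -0.0002
gripper_force: 0.0
```

Run:
```python
from h import *
go(.519,-.016,.25)
c=arm.camera("scene"); o=np.load("scene0.npz")["image"]; im=c["image"]
cv2.imwrite("pics/end.png",np.vstack([cv2.resize(x[190:340,100:360],(520,300)) for x in(o,im)]))
```

```text
t 20.88 pos [ 0.5184 -0.0161  0.2674] rot [-0.374 -3.117 -0.   ] w -0.0 q [-0.16  0.27  1.71  0.    1.17 -1.49] F [-0.1 -0.3  0.3]
tool cm [-0.06  0.03  1.74]
```

View pics/end.png

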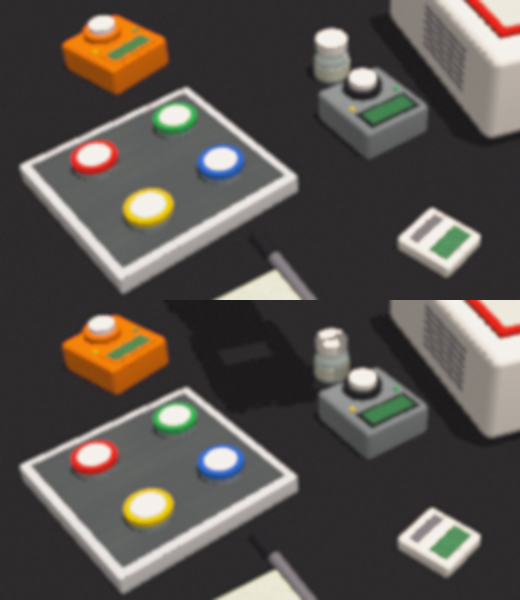

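The before and after views match: the button is back up, and the dishes, jar, timer and marker haven't moved. Handing in.

```bash
python3 -c "
from bench import arm
print(arm.finish_job())"
```

```text
the job is handed in; nothing more can be done
None
```

The witness check is done and handed in, verdict not shown: I pointed at the green dish, then the green chamber's window, for over 2 s each, then pressed the grey console's button to its stop and released it; nothing visibly moved, but the fingertips turned out about 2 cm higher than reported, so I pointed from about 4 cm rather than 2 cm, still within the judged height limits.

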